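Hang the storage bin on the rail and stock it

TASK

Hang the empty storage bin on the bench stand's rail, in the free stretch beside the bin already there: tip its nose up, hook its rear lip over the rail, then swing it down so that it hangs level and flat with its catch feet under the rail, and let go. Only then stand the slim dropper bottle in it, never tipping the bottle over. Leave everything else where it is.

Things in the scene. Friction and masses are not known exactly. Their poses are not given: they have to be found in the camera images.
- bin: empty grey hook-on storage bin, loose, about 170 g, open at the top, standing on the bench. Origin: centre of its underside; x points to its back, z up. Floor x -48 to 48 mm, 4 mm thick; 110 mm wide; sides 3.5 mm thick, 80 mm high at the back, 69 mm at the front; back wall's outer face at x = 48 mm. The front wall leans out 30 deg and ends in an upright rim.
- bin_lip (a point): in the bin's rear lip, (57.5, 0, 76) mm from its origin, axes as the bin's; lies on rail_top's line when the bin hangs properly. The lip runs the full width, like an upside-down U: slot x 48 to 60 mm, roof at z = 76 mm, then a 4 mm leg hanging down to z = 64 mm; lip top z = 80 mm. Fully down on the rail, the slot lets the bin tilt nose-up to about 35 deg.
- bin_grip (a point): middle of the rim to hold the bin by, (-74, 0, 56) mm from its origin, axes as the bin's: the top of the front wall, upright, flat, 10 mm thick (x), z 43 to 69 mm, across the whole width. Pinch it across its thickness, one finger inside the bin and one in front of it.
- bin_foot (a point): middle of the bin's catch feet, (62.5, 0, 22) mm from its origin. Two feet at y = +-36 mm (20 mm wide, x 48 to 70 mm, z 12 to 22 mm) with spacer pads above them (x 48 to 55 mm, up to z = 42 mm). Hung, the pads rest on the rail's front and the feet lie 4 mm under its lower edge, so a level bin cannot be put on from above: its nose must be raised some 25 to 32 deg, then swung down.
- stand: fixed bench stand, place and yaw vary: rail between two white uprights (18 mm wide, 45 mm deep, 186 mm high, outside the rail's ends), white sheet of that height 35 mm behind the rail, low feet. Origin on the bench below the rail's middle; x to the back, y along the rail, z up. A properly hung bin has its origin at x = -57.5, z = 90 mm of the stand and its axes parallel.
- rail_top (a point): middle of the rail's top edge, on its centre line, 166 mm over the bench; axes as the stand's. The flat rail is 5 mm thick (x), 50 mm high, 420 mm long (y).
- full_bin: bin of the same make already hanging on the rail, loose, its middle within 130 mm of the rail's middle; the longer free stretch of rail, to one side of it, is at least 155 mm. Bystander. Origin and axes as the empty bin's.
- dropper_bottle: slim dropper bottle, loose, standing on the bench: body 42 mm across up to z = 82 mm (round shoulder), cap 24 mm across from z = 82 to 99 mm. Origin at the centre of its underside, z up. About 70 g.
- big_bottle: wider bottle, 50 mm across, 98 mm high, standing in the bin that already hangs; bystander. Origin at the centre of its underside.
- marker: white-barrelled marker pen with a cap, 135 mm long, 16 mm thick, lying; bystander. Origin at the centre of its underside.
- dish: closed culture dish, 61 mm across, 14 mm high; bystander. Origin at the centre of its underside.
- tube_a: capped sample tube lying flat, about 85 mm long, 17 mm thick; bystander. Origin at the centre of its underside.
- film: roll of sealing film standing on end, 84 mm across, 52 mm high; bystander. Origin at the centre of its underside.
- tips: pipette tip box with a clear lid, 92 x 121 x 63 mm; bystander. Origin at the centre of its underside.
- tape: roll of packing tape lying flat, 96 mm across, 25 mm high; bystander. Origin at the centre of its underside.
Things that resemble listed ones, but are neither listed nor needed, are in the scene too. Leave any blue or turquoise look-alike of the dropper_bottle alone.

How it is judged:
By the outcome, as a careful person would: the job done as asked, in the order asked, and still so for the second after the job is handed in, with the robot touching nothing.
It also fails if it takes over 67 s, if anything falls off the work surface, if the arm or the gripper's body presses on something with over 40 N, if the wrist force passes 120 N, or if a joint passes its speed limit or range.

ROBOT

A 6-joint arm with a two-finger parallel gripper is mounted at the origin on a cart in front of the work surface, level with it; the furniture and walls round the work are solid. World frame = base frame: x ahead of the robot, y to its left, z up, the work surface at z = 0. Lengths are in mm, angles in rad, forces in N, time in s.
With the tool pointing down it reaches from about 275 to 750 mm from the base axis. Payload 10.2 kg.
Tool frame: the origin (TCP) lies between the finger pads; the fingertips stand 17 mm ahead of it and the grasp point (between the pads) lies 2 mm behind it (tips_ahead is the distance from the TCP to the fingertips, in mm); z points along the fingers, y is the line along which they close (so a half turn about z gives the same grasp; the last joint's range is limited). The gripper opens to 85 mm and grips with 20 to 120 N. Pads are 22 mm wide; open, the fingers measure 114 mm over their backs; the gripper's body (76 mm by 85 mm) begins 54 mm behind the grasp point. The pads swing forward as they close: fully open they stand 13 mm farther back than shut.
Start: joints at [-1.507, 0.313, 1.498, -0, 1.331, -0.223], TCP at [148.501, -503.566, 248.294] pointing down, gripper open.
Joint ranges: [-2.94, 2.94], [-0.97, 2.17], [0.19, 2.56], [-1.23, 4.37], [0.02, 3.11], [-2.88, 2.88]. Speed limits (rad/s): [2.39, 2.39, 3.01, 3.14, 3.14, 3.14].

INTERFACE

Orientations are given as a unit quaternion [w, x, y, z].
In Python, from rig import sense, capture, finish_job, boxes_of, tips_ahead gives the robot as it stands.
- The arm moves only by the tool drive_tool, never from a script. Its argument "commands" is text: rows parted by semicolons, each of 7 numbers parted by spaces: the shift along the world's x, y, z in units of 0.1 m (1.0 is 0.1 m), then the turn, a rotation vector about the world's x, y, z in units of pi/4 rad (1.0 is pi/4 rad), then the opening in per cent of the stroke, from 0 (shut) to 100 (fully open). A call has 1 to 20 rows; each row shifts and turns the commanded pose from where the row before left it; what a row does not reach is not made up. A row lasts 1/12 s, in which the tool goes at most 41.7 mm and 7.16 degrees, less where a joint would pass 70% of its speed; a pose out of reach is approached as far as the arm can. A call with a number of a shift or a turn outside -1 to 1 is refused whole. A call with a gripper value outside its range is refused whole. The fingers move at their own pace and stop on an object; "force" is the grip in N (left out, the last holds). Time passes only in rows, so rows that do not move let the fingers close. It gives the time, the measured TCP pose, the force, the opening and the grip force at its end, in the units of the state.
- sense(): the state, without advancing time (a new reading comes with each control period).
- capture(name): name is "scene" or "top" or "wrist"; returns a dict with "pixels" (384x512x3 uint8, blue, green, red), "fov_y" (degrees; the focal length in pixels is half the picture's height over the tangent of half this angle, whatever the lens; pixels are square), "cx", "cy" (the principal point, pixels), "position" and "attitude" of the camera in the world; the wrist camera has in their place "tool_from_camera" (4x4, takes a point from camera to tool coordinates, whose origin is the TCP and whose axes are the flange's). Camera axes: x right, y down, z forward; pixel columns grow to the right and rows downward; lengths in mm; the calibration is good to about 2 mm. A picture is of the moment at which its call begins: read the wrist's pose just before it. There is no depth.
- finish_job(): hands the job in; it is judged then, once.
Trained networks look in a picture, given as the dict that the camera call returned (one of the last four; its "shot" number tells which), for a name from the list of things; names that differ only in an ending like _2 or _b are one class to them, and where a whole thing is asked for, a point or a joint stands for the part that bears it (a point fixed in the world has none). Each returns a list of dicts, best first, with "confidence" (0 to 1); they miss things now and then, are a little off and sometimes report something else, mostly with a low value. They report only what shows in the picture. A call takes as long as a camera call. They do not tell look-alikes from the thing itself.
- boxes_of(picture, name): "position" ([column, row] in pixels, amid what is visible of it).
The state is a dict: "time_s": time; "joints": joint angles; "dq": joint speeds; "tau": joint torques, N m; "eef_pos": TCP position; "ee_rot": TCP orientation; "force": force on the tool from outside, world axes, zero at the start; "wrist_torque": the same for the moment, N m; "grip_width": opening from 0.0 (shut) to 1.0 (fully open); "grip_force": force on a finger pad.
Only numpy, scipy, OpenCV 4.12 (cv2) and the standard library are available. Lean on these libraries where they do the work, as an engineer would, in place of code of your own. Each camera call takes 0.05 s, during which the arm holds its last target. There are 200 camera calls.

## Working session

There is one attempt and no reset: what is moved stays moved. The work goes in short steps, Python scripts to look and compute and a tool call to move; the robot and the scene stay as the last step left them, time stands still between calls to the robot, and variables do not carry over. Pictures are saved under pics/ and viewed, at most 10 in all, crops included, and the job is handed in when it is done.

Besides the shell and the picture viewer there is one more tool, called as name(argument=value, ...) on one line, values as JSON. drive_tool: Moves the arm, as the interface text tells. Shifts and turns lie within -1 to 1; 1 stands for 0.1 m of shift or pi/4 rad of turn. Its arguments: {"type":"object","properties":{"commands":{"type":"string"},"force":{"type":"number"}},"required":["commands"]}

```bash
ls; mkdir -p pics; cat > h.py <<'E'
import numpy as np, cv2
from scipy.spatial.transform import Rotation as R
from rig import sense, capture, finish_job, boxes_of, tips_ahead
def q2R(q): return R.from_quat([q[1],q[2],q[3],q[0]]).as_matrix()
def cam(p,s=None):
    h=p["pixels"].shape[0]; f=h/2/np.tan(np.radians(p["fov_y"])/2)
    if "tool_from_camera" in p:
        T=np.array(p["tool_from_camera"]); Rt=q2R(s["ee_rot"]); 
        return f,p["cx"],p["cy"],Rt@T[:3,:3],Rt@T[:3,3]+np.array(s["eef_pos"])
    a=np.array(p["attitude"]); Rc=q2R(a) if a.size==4 else a.reshape(3,3)
    return f,p["cx"],p["cy"],Rc,np.array(p["position"])
def proj(c,X):
    f,cx,cy,Rc,t=c; q=(np.atleast_2d(X)-t)@Rc; return np.c_[cx+f*q[:,0]/q[:,2],cy+f*q[:,1]/q[:,2]]
def atz(c,uv,z):
    f,cx,cy,Rc,t=c; d=Rc@np.array([(uv[0]-cx)/f,(uv[1]-cy)/f,1]); return t+d*(z-t[2])/d[2]
E
python3 - <<'E'
from h import *
s=sense();print(s)
names=["bin","full_bin","stand","dropper_bottle","big_bottle","marker","dish","tube_a","film","tips","tape","bin_lip","bin_grip","bin_foot","rail_top"]
for n in ["scene","top","wrist"]:
    p=capture(n);cv2.imwrite(f"pics/{n}0.png",p["pixels"]); c=cam(p,s)
    print(n,p["fov_y"],p["cx"],p["cy"],p.get("position"),p.get("attitude"))
    if n!="wrist":
        for k in names:
            print(k,[(np.round(b["position"]).tolist(),round(b["confidence"],2),np.round(atz(c,b["position"],30)[:2]).tolist()) for b in boxes_of(p,k)])
E
```

```text
pics
{'time_s': 0.0, 'joints': array([-1.50741180e+00,  3.13436537e-01,  1.49843493e+00,  2.94729980e-05,
        1.33098066e+00, -2.23379695e-01]), 'dq': array([ 0.00032235,  0.00054804,  0.0008911 , -0.00193648, -0.00044731,
       -0.00061441]), 'tau': array([-1.59935455e-03, -4.12271726e+01, -2.59742099e+01, -2.22879416e-04,
        4.19664822e-03, -1.36060882e-05]), 'eef_pos': array([ 148.48665688, -503.32490537,  247.74275849]), 'ee_rot': array([-6.26578257e-04,  9.89738688e-01,  1.42887830e-01,  6.45904259e-05]), 'force': array([-0.91705197, -0.19663151, -0.08912606]), 'wrist_torque': array([ 0.04419273, -0.02454142,  0.02304934]), 'grip_force': 0.0, 'grip_width': 0.9978582434888297}
scene 47.42083269297892 260.28776530962784 192.1969650995317 [  49.7935779  -829.58973182 1086.09979776] [-0.36647987  0.88967447 -0.25173248  0.10393554]
bin [([212.0, 160.0], 0.67, [537.0, 299.0])]
full_bin [([282.0, 171.0], 0.62, [719.0, 112.0]), ([199.0, 216.0], 0.6, [375.0, 74.0])]
stand [([322.0, 183.0], 0.63, [806.0, -13.0])]
dropper_bottle [([323.0, 263.0], 0.88, [603.0, -282.0]), ([316.0,
[... 1381 characters left out ...]
 142.0], 0.54, [679.0, 72.0])]
marker [([234.0, 211.0], 0.52, [465.0, 44.0])]
dish [([272.0, 217.0], 0.84, [445.0, -73.0])]
tube_a [([256.0, 198.0], 0.69, [505.0, -25.0])]
film [([367.0, 131.0], 0.88, [714.0, -374.0])]
tips [([122.0, 129.0], 0.72, [721.0, 390.0])]
tape [([206.0, 238.0], 0.7, [385.0, 128.0]), ([143.0, 194.0], 0.31, [518.0, 321.0])]
bin_lip [([143.0, 194.0], 0.97, [518.0, 319.0])]
bin_grip [([147.0, 194.0], 0.63, [517.0, 308.0])]
bin_foot [([146.0, 194.0], 0.94, [519.0, 311.0])]
rail_top [([251.0, 115.0], 0.79, [766.0, -11.0]), ([362.0, 196.0], 0.37, [510.0, -354.0]), ([199.0, 250.0], 0.21, [348.0, 149.0])]
wrist 68.89662469134078 251.7388215102843 188.65936791876555 None None
```

```bash
python3 - <<'E'
import cv2
t=cv2.imread("pics/top0.png");cv2.imwrite("pics/t1.png",cv2.resize(t[60:280,80:400],(800,550),interpolation=3))
t=cv2.imread("pics/scene0.png");cv2.imwrite("pics/s1.png",cv2.resize(t[110:330,150:410],(709,600),interpolation=3))
E
```

```text
(no output)
```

View pics/t1.png

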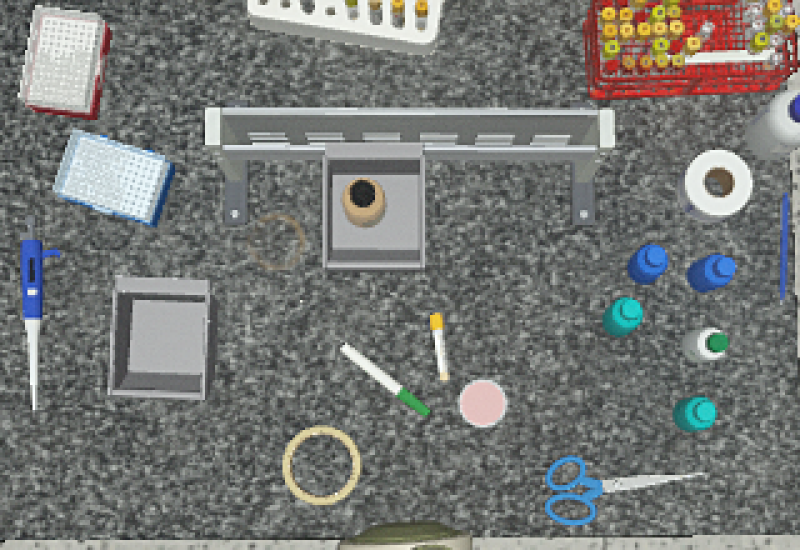

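View pics/s1.png

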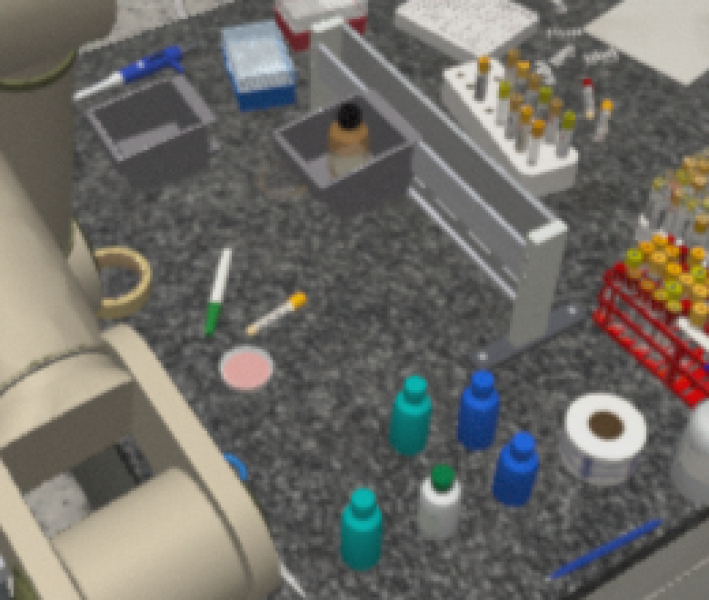

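The bottle sought is the white one with the green cap, at top (362,197) and scene (310,295). The look-alikes are blue at top (339,165) and (366,170), and turquoise at (329,184) and (356,225). The free stretch of rail is on the right, on the -y side.

```bash
python3 - <<'E'
from h import *
p=capture("wrist");print(np.round(p["tool_from_camera"],3))
E
```

```text
[[ 0.0000e+00 -9.6100e-01 -2.7800e-01  7.0254e+01]
 [ 1.0000e+00 -0.0000e+00  1.0000e-03 -8.7400e-01]
 [-1.0000e-03 -2.7800e-01  9.6100e-01 -1.2575e+02]
 [ 0.0000e+00  0.0000e+00  0.0000e+00  1.0000e+00]]
```

drive_tool(commands="0.1 0.4 0.1 0 0 0.14 100;0.2 0.36 0.1 0 0 0.14 100;0.2 0.36 0.1 0 0 0.14 100;0.2 0.36 0.1 0 0 0.14 100;0.2 0.36 0.1 0 0 0.14 100;0.2 0.36 0.1 0 0 0.14 100;0.2 0.36 0.1 0 0 0.14 100;0.2 0.36 0.1 0 0 0.14 100;0.2 0.36 0.1 0 0 0.14 100;0.2 0.36 0.1 0 0 0.14 100;0.2 0.36 0.1 0 0 0.14 100;0.2 0.2 0 0 0 0.1 100;0 0 0 0 0 0 100;0 0 0 0 0 0 100")

```text
time_s: 2.87
eef_pos: [375.2, -89.5, 356.3]
ee_rot: [-0.0, 0.705, 0.709, -0.0]
force: [-0.3, -0.4, 0.0]
grip_width: 1.003
grip_force: 0.0
```

drive_tool(commands="0.4 0 0.1 0 0 0 100;0.4 0 0.1 0 0 0 100;0.4 0 0.1 0 0 0 100;0.4 0 0.1 0 0 0 100;0.4 0 0 0 0 0 100;0 0 0 0 0 0 100;0 0 0 0 0 0 100")

```text
time_s: 3.45
eef_pos: [575.9, -92.1, 393.7]
ee_rot: [-0.002, 0.706, 0.708, -0.001]
force: [0.2, -0.1, 0.7]
grip_width: 1.001
grip_force: 0.0
```

```bash
python3 - <<'E'
from h import *
s=sense();p=capture("wrist");c=cam(p,s);cv2.imwrite("pics/w2.png",cv2.resize(p["pixels"],(800,600),interpolation=3))
print(s["eef_pos"],s["ee_rot"],s["joints"],p["cx"],p["cy"]);np.save("c2.npy",np.array(c,dtype=object),allow_pickle=True)
E
```

```text
[575.89941785 -92.0979889  393.73792336] [-0.00198048  0.70645704  0.7077524  -0.0010346 ] [-3.59229918e-01  4.07998082e-01  9.95183753e-01 -2.54573761e-04
  1.74287264e+00 -3.61104863e-01] 251.7388215102843 188.65936791876555
```

View pics/w2.png

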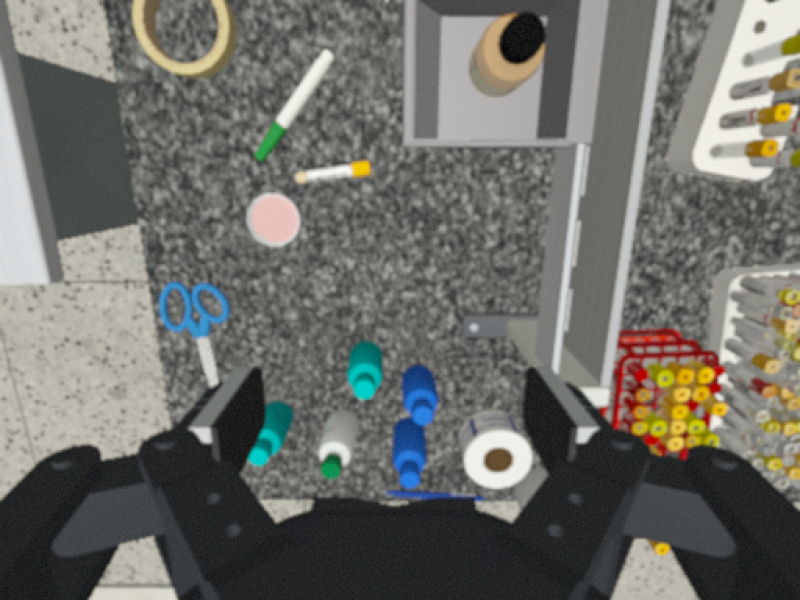

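```bash
python3 - <<'E'
from h import *
c=np.load("c2.npy",allow_pickle=True)
im=cv2.cvtColor(cv2.imread("pics/w2.png"),cv2.COLOR_BGR2GRAY)
for r in (165,200,240,280,320,355): print(r,list(im[r-1:r+2].mean(0).astype(int)[530:600:2]))
for P in [(578,160),(557,365)]: print(atz(c,np.array(P)/1.5625,166))
# full bin lip/rim right edges
for P in [(405,145),(590,145)]: print(atz(c,np.array(P)/1.5625,168))
# right end upright inner
print(atz(c,(555/1.5625,372/1.5625),166), atz(c,(338/1.5625,425/1.5625),50))
E
```

```text
165 [np.int64(123), np.int64(129), np.int64(130), np.int64(129), np.int64(118), np.int64(114), np.int64(112), np.int64(96), np.int64(90), np.int64(104), np.int64(114), np.int64(115), np.int64(117), np.int64(122), np.int64(123), np.int64(120), np.int64(124), np.int64(120), np.int64(124), np.int64(122), np.int64(121), np.int64(123), np.int64(145), np.int64(195), np.int64(215), np.int64(210), np.int64(187), np.int64(181), np.int64(175), np.int64(141), np.int64(110), np.int64(105), np.int64(106), np.int64(106), np.int64(105)]
200 [np.int64(111), np.int64(119), np.int64(118), np.int64(127), np.int64(138), np.int64(143), np.int64(129), np.int64(123), np.int64(126), np.int64(122), np.int64(122), np.int64(123), np.int64(125), np.int64(124), np.int64(121), np.int64(125), np.int64(122), np.int64(123), np.int64(120), np.int64(124), np.int64(154), np.int64(202), np.int64(216), np.int64(210), np.int64(170), np.int64(120), np.int64(103), np.int64(103), np.int64(105), np.int64(106), np.int64(103), np.int64(104), np.int64(103), np.int64(104), np.int64(105)]
240 [np.int64(87), np.int64(93), np.int64(
[... 1626 characters left out ...]
nt64(122), np.int64(123), np.int64(123), np.int64(122), np.int64(121), np.int64(122), np.int64(145), np.int64(193), np.int64(218), np.int64(213), np.int64(184), np.int64(144), np.int64(136), np.int64(137), np.int64(137), np.int64(134), np.int64(125), np.int64(116), np.int64(108), np.int64(105), np.int64(105), np.int64(104), np.int64(107), np.int64(107), np.int64(105), np.int64(106), np.int64(106), np.int64(105), np.int64(106), np.int64(107)]
[716.79163298 -14.40701789 166.        ]
[ 718.87421407 -187.05353843  166.        ]
[583.18078776  -3.7866636  168.        ]
[723.80401407  -3.5296168  168.        ]
[ 717.82162799 -193.82347053  166.        ] [ 506.77884879 -322.69511658   50.        ]
```

drive_tool(commands="-0.1 0.38 0 0 0 0 100;-0.1 0.38 0 0 0 0 100;-0.1 0.38 0 0 0 0 100;-0.1 0.38 0 0 0 0 100;-0.1 0.38 0 0 0 0 100;-0.1 0.38 0 0 0 0 100;-0.1 0.38 0 0 0 0 100;-0.1 0.38 0 0 0 0 100;-0.1 0.38 0 0 0 0 100;-0.1 0.38 0 0 0 0 100;-0.1 0.38 0 0 0 0 100;0 0 0 0 0 0 100;0 0 0 0 0 0 100")

```text
time_s: 4.58
eef_pos: [463.7, 327.6, 397.5]
ee_rot: [0.0, 0.705, 0.709, 0.001]
force: [0.7, -1.1, -0.6]
grip_width: 1.001
grip_force: 0.0
```

```bash
python3 - <<'E'
from h import *
c=np.load("c2.npy",allow_pickle=True)
P=np.array([atz(c,np.array(a)/1.5625,166) for a in [(578.6,165),(574.8,200),(570.5,240),(566,280),(560.8,320),(556.7,355)]])
k=np.polyfit(P[:,1],P[:,0],1);print("rail x=",k,np.polyval(k,-99),np.round(P[:,0],1))
t=capture("top");ct=cam(t)
for a in [(164.8,110.8),(322.4,111.2)]: print(atz(ct,a,186))
s=sense();p=capture("wrist");c=cam(p,s);cv2.imwrite("pics/w3.png",cv2.resize(p["pixels"],(800,600),interpolation=3))
print(s["eef_pos"],s["ee_rot"],s["joints"]);np.save("c3.npy",np.array(c,dtype=object),allow_pickle=True)
E
```

```text
rail x= [9.67154339e-04 7.17946780e+02] 717.8510319733189 [717.7 717.9 718.1 718.2 717.7 717.6]
[734.72222185 230.28317514 186.        ]
[ 734.20057826 -207.15589014  186.        ]
[464.38552178 326.60546267 397.43903418] [4.49565231e-04 7.05849126e-01 7.08361872e-01 5.17733292e-04] [ 4.06826093e-01  3.65216002e-01  1.04643668e+00 -4.56133744e-04
  1.72864469e+00  4.03200538e-01]
```

View pics/w3.png

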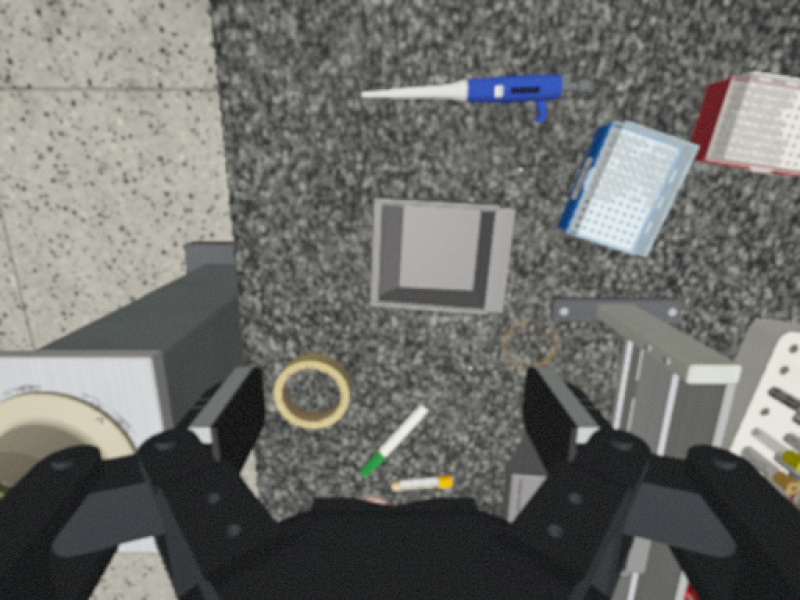

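```bash
python3 - <<'E'
from h import *
from scipy.optimize import least_squares
c=np.load("c3.npy",allow_pickle=True)
M=np.array([[-79,55,69],[-79,-55,69],[64,55,80],[64,-55,80]])
U=np.array([(374.5,199),(371,304),(515,208),(502,313)])/1.5625
def X(v): 
    a=v[2];return np.c_[np.cos(a)*M[:,0]-np.sin(a)*M[:,1]+v[0],np.sin(a)*M[:,0]+np.cos(a)*M[:,1]+v[1],M[:,2]]
r=least_squares(lambda v:(proj(c,X(v))-U).ravel(),[520,310,0])
print(r.x,np.degrees(r.x[2]),r.fun.reshape(-1,2)*1.5625)
a=r.x[2];g=[r.x[0]-74*np.cos(a),r.x[1]-74*np.sin(a)];print("grip",g)
for u in U[:2]:print(atz(c,u,69))
for u in U[2:]:print(atz(c,u,80))
E
```

```text
[ 5.20467650e+02  3.07723783e+02 -4.74972025e-02] -2.72138924022018 [[-0.92514023  0.99907676]
 [-1.33291555 -0.87129698]
 [ 1.2613008   0.24779145]
 [ 0.93235411 -0.33696963]]
grip [np.float64(446.5511052761731), np.float64(311.23725442677363)]
[445.11742984 367.4111456   69.        ]
[440.38414545 255.54862506  69.        ]
[585.72712503 359.8620752   80.        ]
[580.81521434 249.36460465  80.        ]
```

drive_tool(commands="-0.06 -0.06 -0.38 0 0 -0.064 100;-0.06 -0.06 -0.38 0 0 0 100;-0.05 -0.04 -0.38 0 0 0 100;0 0 -0.38 0 0 0 100;0 0 -0.38 0 0 0 70;0 0 -0.38 0 0 0 70;0 0 -0.38 0 0 0 70;0 0 -0.3 0 0 0 60;0 0 -0.2 0 0 0 60;0 0 -0.1 0 0 0 60;0 0 0 0 0 0 60;0 0 0 0 0 0 60")

```text
time_s: 5.68
eef_pos: [448.8, 311.0, 71.6]
ee_rot: [0.0, 0.724, 0.69, 0.001]
force: [0.4, 0.7, 0.3]
grip_width: 0.602
grip_force: 0.0
```

```bash
python3 - <<'E'
from h import *
s=sense();p=capture("wrist");cv2.imwrite("pics/w4.png",p["pixels"][100:384])
print(s["eef_pos"],s["ee_rot"],s["grip_width"],tips_ahead)
E
```

```text
[448.78067336 310.99781467  71.5774555 ] [2.70244186e-04 7.23761718e-01 6.90049648e-01 6.21635783e-04] 0.6015425753324074 17.0
```

View pics/w4.png

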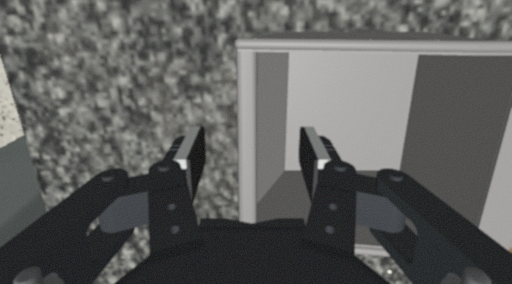

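The rim at columns 238-255 lies between the pads, which stand at about 200 and 302, so I lower and close.

drive_tool(commands="-0.01 0 -0.09 0 0 0 60;0 0 0 0 0 0 0;0 0 0 0 0 0 0;0 0 0 0 0 0 0;0 0 0 0 0 0 0;0 0 0 0 0 0 0;0 0 0 0 0 0 0;0 0 0 0 0 0 0", force=70)

```text
time_s: 6.4
eef_pos: [447.1, 311.8, 61.9]
ee_rot: [0.0, 0.723, 0.691, 0.0]
force: [-1.3, -0.8, 5.6]
grip_width: 0.104
grip_force: 69.1
```

drive_tool(commands="0 0 0.1 0 0 0 0;0 0 0.3 0 0 0 0;0 0 0.37 0 0 0 0;0 0 0.38 0 0 0 0;0 0 0.38 0 0 0 0;0 0 0.38 0 0 0 0;0 0 0.38 0 0 0 0;0 0 0.38 0 0 0 0;0 0 0.02 0 0 0 0")

```text
time_s: 7.15
eef_pos: [447.9, 312.2, 338.2]
ee_rot: [0.002, 0.723, 0.691, 0.006]
force: [-0.2, 0.8, -0.4]
grip_width: 0.1
grip_force: 68.7
```

drive_tool(commands="0.1 -0.2 0 0 0.05 0.007 0;0.13 -0.38 0 0 0.06 0.007 0;0.13 -0.38 0 0 0.06 0.007 0;0.13 -0.38 0 0 0.06 0.007 0;0.13 -0.38 0 0 0.06 0.007 0;0.13 -0.38 0 0 0.06 0.007 0;0.13 -0.38 0 0 0.06 0.007 0;0.13 -0.38 0 0 0.06 0.007 0;0.13 -0.38 0 0 0.06 0 0;0.13 -0.38 0 0 0.05 0 0;0.13 -0.38 0 0 0 0 0;0.1 -0.22 0 0 0 0 0;0 0 0 0 0 0 0;0 0 0 0 0 0 0;0 0 0 0 0 0 0")

```text
time_s: 8.4
eef_pos: [596.8, -109.7, 330.3]
ee_rot: [-0.157, 0.689, 0.689, -0.163]
force: [0.1, -0.2, -1.3]
grip_width: 0.099
grip_force: 68.7
```

```bash
python3 - <<'E'
from h import *
s=sense();p=capture("wrist");c=cam(p,s)
print(s["eef_pos"],s["ee_rot"],s["joints"],s["force"],s["grip_width"])
Rt=q2R(s["ee_rot"]);print("tooly",Rt[:,1],"tilt",np.degrees(np.arctan2(-Rt[2,1],Rt[0,1])),"yaw",np.degrees(np.arctan2(Rt[1,1],Rt[0,1])))
cv2.imwrite("pics/w5.png",cv2.resize(p["pixels"],(800,600),interpolation=3));np.save("c5.npy",np.array(c,dtype=object),allow_pickle=True)
# predicted lip corners: bin frame x=tool y, z=-tool z
B=np.c_[Rt[:,1],-Rt[:,0],-Rt[:,2]] 
print("det",np.linalg.det(B));t=np.array(s["eef_pos"])
for q in [(64,55,80),(64,-55,80),(48,55,80),(48,-55,80),(-79,55,69),(-79,-55,69)]:
    X=t+B@(np.array(q)-[-74,0,62]);print(q,X.round(1),(proj(c,X)*1.5625).round(0))
print((proj(c,[[715.4,-20,166],[715.4,-180,166]])*1.5625).round())
E
```

```text
[ 596.83095675 -109.70163504  330.30218747] [-0.15692582  0.68906815  0.6885606  -0.16261514] [-0.31707886  0.75794052  0.65440396 -0.17427825  2.155962   -0.38126811] [ 0.06521823 -0.16989586 -1.28343199] 0.09929513711980828
tooly [ 0.89789332 -0.00251719 -0.44020592] tilt 26.117109296737144 yaw -0.16062479594054088
det -1.0000000000000004
(64, 55, 80) [ 728.7 -164.9  286.2] [[831. 583.]]
(64, -55, 80) [728.6 -54.9 285.3] [[955. 237.]]
(48, 55, 80) [ 714.4 -164.9  293.2] [[780. 583.]]
(48, -55, 80) [714.2 -54.9 292.3] [[891. 237.]]
(-79, 55, 69) [ 595.5 -164.6  339.2] [[380. 554.]]
(-79, -55, 69) [595.4 -54.6 338.3] [[377. 231.]]
[[774. 125.]
 [705. 422.]]
```

View pics/w5.png

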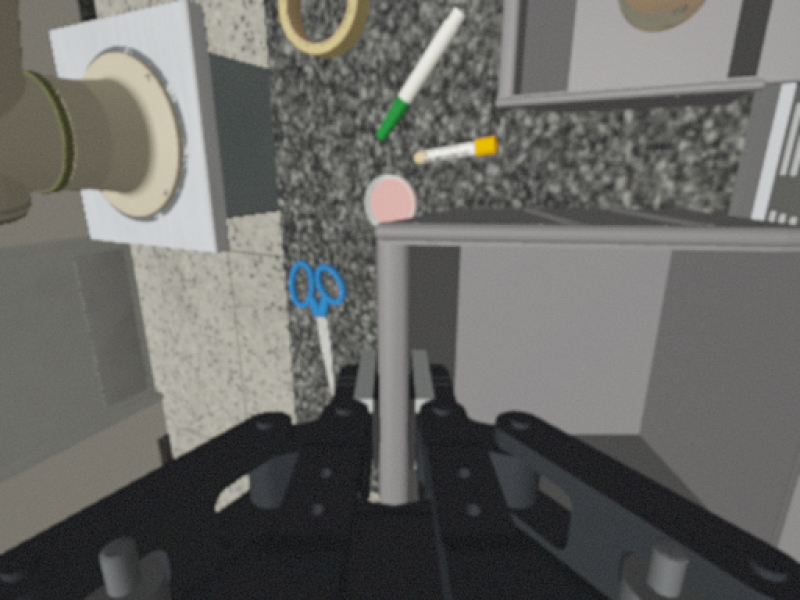

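drive_tool(commands="0.01 0.04 -0.2 0 0 0.003 0;0.02 0.05 -0.3 0 0 0 0;0 0 -0.3 0 0 0 0;0 0 -0.18 0 0 0 0;0 0 0 0 0 0 0;0 0 0 0 0 0 0;0 0 0 0 0 0 0")

```text
time_s: 9.03
eef_pos: [600.3, -100.9, 234.6]
ee_rot: [-0.155, 0.689, 0.69, -0.162]
force: [-0.4, -0.6, -0.4]
grip_width: 0.099
grip_force: 68.8
```

```bash
python3 - <<'E'
from h import *
s=sense()
print(s["eef_pos"],s["force"])
Rt=q2R(s["ee_rot"]);print("tilt",np.degrees(np.arctan2(-Rt[2,1],Rt[0,1])),"yaw",np.degrees(np.arctan2(Rt[1,1],Rt[0,1])),Rt[:,0])
B=np.c_[Rt[:,1],Rt[:,0],-Rt[:,2]];t=np.array(s["eef_pos"])
out=[]
for n in ("scene","top"):
    p=capture(n);c=cam(p)
    im=p["pixels"];
    pts={q:proj(c,t+B@(np.array(q)-[-74,0,62]))[0] for q in [(64,55,80),(64,-55,80),(48,-55,80),(64,-55,64),(60,-55,64),(70,-26,22),(48,-55,0),(-79,-55,69),(-79,55,69)]}
    r=proj(c,[[715.4,-190,166],[715.4,-30,166]])
    lo=np.min(list(pts.values()),0).astype(int)-25
    k=5; cr=cv2.resize(im[lo[1]:lo[1]+120,lo[0]:lo[0]+105],None,fx=k,fy=k,interpolation=3)
    for q,u in pts.items(): cv2.circle(cr,tuple(((u-lo+.5)*k).astype(int)),2,(0,0,255),-1)
    for u in r: cv2.circle(cr,tuple(((u-lo+.5)*k).astype(int)),2,(0,255,0),-1)
    out.append(cr[:600,:400] if 0 else cv2.resize(cr,(400,457)))
cv2.imwrite("pics/m6.png",np.hstack(out))
E
```

```text
[ 600.31803758 -100.8919407   234.56770461] [-0.4203934  -0.60186381 -0.3543965 ]
tilt 25.924446777460055 yaw -0.04968534349476644 [-0.00373014  0.99994832 -0.00945744]
```

View pics/m6.png

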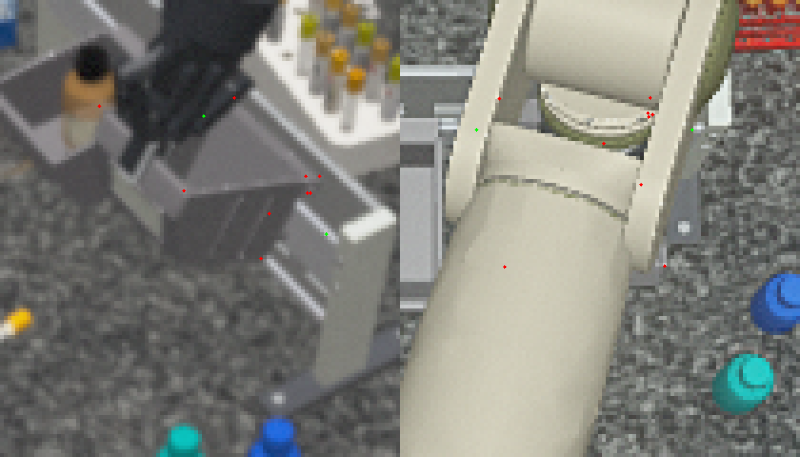

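drive_tool(commands="0 0 -0.06 0 0 0 0;0 0 -0.06 0 0 0 0;0 0 -0.03 0 0 0 0;0 0 0 0 0 0 0;0 0 0 0 0 0 0")

```text
time_s: 9.55
eef_pos: [599.9, -101.4, 217.2]
ee_rot: [-0.157, 0.688, 0.689, -0.163]
force: [0.1, -0.9, -1.7]
grip_width: 0.099
grip_force: 68.7
```

drive_tool(commands="0 0 -0.03 0 0 0 0;0 0 -0.02 0 0 0 0;0 0 0 0 0 0 0")

```text
time_s: 9.8
eef_pos: [599.9, -101.3, 211.9]
ee_rot: [-0.157, 0.688, 0.689, -0.163]
force: [0.7, 0.0, -0.8]
grip_width: 0.101
grip_force: 68.8
```

drive_tool(commands="0 0 -0.02 0 0 0 0;0 0 0 0 0 0 0;0 0 0 0 0 0 0")

```text
time_s: 10.05
eef_pos: [599.9, -101.3, 210.4]
ee_rot: [-0.157, 0.689, 0.689, -0.163]
force: [0.5, 0.6, -1.6]
grip_width: 0.104
grip_force: 68.8
```

drive_tool(commands="0 0 -0.02 0 0 0 0;0 0 0 0 0 0 0;0 0 0 0 0 0 0")

```text
time_s: 10.3
eef_pos: [600.1, -101.3, 208.7]
ee_rot: [-0.156, 0.689, 0.689, -0.162]
force: [-0.1, -0.8, 0.2]
grip_width: 0.1
grip_force: 69.1
```

drive_tool(commands="0 0 -0.02 0 0 0 0;0 0 0 0 0 0 0;0 0 0 0 0 0 0")

```text
time_s: 10.55
eef_pos: [600.0, -101.3, 207.3]
ee_rot: [-0.156, 0.689, 0.689, -0.163]
force: [-2.5, 1.0, 4.5]
grip_width: 0.098
grip_force: 69.7
```

drive_tool(commands="0 0 -0.01 0 0 0 0;0 0 0 0 0 0 0;0 0 0 0 0 0 0")

```text
time_s: 10.8
eef_pos: [599.8, -101.4, 206.8]
ee_rot: [-0.156, 0.689, 0.689, -0.163]
force: [-4.1, -0.9, 7.2]
grip_width: 0.101
grip_force: 70.0
```

drive_tool(commands="-0.01 0 0.01 0 0 0 0;0 0 0 0 0 0 0;0 0 0 0 0 0 0")

```text
time_s: 11.05
eef_pos: [599.4, -101.4, 207.0]
ee_rot: [-0.156, 0.689, 0.689, -0.162]
force: [3.0, 0.1, 4.0]
grip_width: 0.104
grip_force: 70.0
```

drive_tool(commands="0 0 -0.02 0 0 0 0;0 0 0 0 0 0 0;0 0 0 0 0 0 0")

```text
time_s: 11.3
eef_pos: [599.2, -101.4, 205.5]
ee_rot: [-0.156, 0.689, 0.689, -0.162]
force: [0.2, 0.3, 9.5]
grip_width: 0.103
grip_force: 71.3
```

drive_tool(commands="-0.024 0 -0.05 0 -0.067 0 0;-0.024 0 -0.05 0 -0.067 0 0;0 0 0 0 0 0 0;0 0 0 0 0 0 0")

```text
time_s: 11.63
eef_pos: [594.1, -101.4, 195.1]
ee_rot: [-0.12, 0.696, 0.696, -0.127]
force: [0.3, 0.2, 4.5]
grip_width: 0.103
grip_force: 69.9
```

drive_tool(commands="-0.014 0 -0.054 0 -0.056 0 0;-0.014 0 -0.054 0 -0.056 0 0;0 0 0 0 0 0 0;0 0 0 0 0 0 0")

```text
time_s: 11.97
eef_pos: [591.5, -101.4, 184.2]
ee_rot: [-0.09, 0.701, 0.701, -0.096]
force: [1.6, -0.3, 4.9]
grip_width: 0.104
grip_force: 69.9
```

```bash
cat > st.py <<'E'
from h import *
s=sense();Rt=q2R(s["ee_rot"]);print(s["eef_pos"].round(1),s["force"].round(1),"tq",s["wrist_torque"].round(2),"tilt",np.degrees(np.arctan2(-Rt[2,1],Rt[0,1])).round(2),"yaw",np.degrees(np.arctan2(Rt[1,1],Rt[0,1])).round(2),"roll",np.degrees(Rt[2,0]).round(2),s["time_s"])
E
python3 st.py
```

```text
[ 591.5 -101.4  184.2] [ 1.6 -0.3  4.9] tq [ 0.26 -0.98 -0.08] tilt 15.11 yaw -0.07 roll -0.52 11.9667
```

Going well: light contact, on the predicted arc.

drive_tool(commands="-0.012 0 -0.055 0 -0.056 0 0;-0.012 0 -0.055 0 -0.056 0 0;0 0 0 0 0 0 0;0 0 0 0 0 0 0")

```text
time_s: 12.3
eef_pos: [589.0, -101.5, 173.2]
ee_rot: [-0.059, 0.704, 0.704, -0.066]
force: [2.0, -1.1, 4.9]
grip_width: 0.101
grip_force: 70.0
```

drive_tool(commands="-0.011 0 -0.056 0 -0.056 0 0;-0.011 0 -0.056 0 -0.056 0 0;0 0 0 0 0 0 0;0 0 0 0 0 0 0")

```text
time_s: 12.63
eef_pos: [586.6, -101.5, 162.0]
ee_rot: [-0.029, 0.707, 0.706, -0.035]
force: [-0.1, -0.6, 5.8]
grip_width: 0.1
grip_force: 70.0
```

```bash
python3 st.py
```

```text
[ 586.6 -101.5  162. ] [-0.1 -0.6  5.8] tq [ 0.27 -0.72 -0.01] tilt 5.15 yaw -0.06 roll -0.52 12.6333
```

drive_tool(commands="-0.007 0 -0.045 0 -0.045 0 0;-0.004 0 -0.04 0 -0.04 0 0;0 0 0 0 0 0 0;0 0 0 0 0 0 0")

```text
time_s: 12.97
eef_pos: [586.1, -101.5, 153.4]
ee_rot: [-0.004, 0.707, 0.707, -0.011]
force: [2.9, 0.1, 3.1]
grip_width: 0.101
grip_force: 69.8
```

```bash
python3 st.py
```

```text
[ 586.1 -101.5  153.4] [2.9 0.1 3.1] tq [ 0.28 -1.18 -0.07] tilt 1.24 yaw -0.05 roll -0.52 12.9667
```

drive_tool(commands="0.005 0 -0.02 0 -0.027 0 0;0 0 0 0 0 0 0;0 0 0 0 0 0 0")

```text
time_s: 13.22
eef_pos: [586.2, -101.5, 152.0]
ee_rot: [0.003, 0.707, 0.707, -0.004]
force: [0.5, 0.7, 11.1]
grip_width: 0.102
grip_force: 70.9
```

```bash
python3 - <<'E'
exec(open("st.py").read())
p=capture("scene");c=cam(p);a=p["pixels"][130:270,230:390];cv2.imwrite("pics/s7.png",cv2.resize(a,(686,600),interpolation=3))
E
```

```text
[ 586.2 -101.5  152. ] [ 0.5  0.7 11.1] tq [ 0.27 -0.12 -0.1 ] tilt 0.09 yaw -0.04 roll -0.52 13.2167
```

View pics/s7.png

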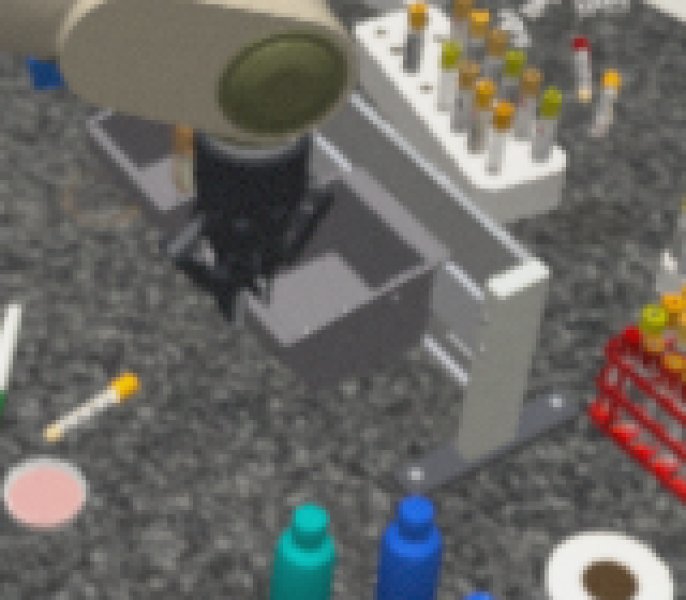

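The bin hangs on the rail, level and next to the full bin. I'll let it go.

drive_tool(commands="0 0 0.005 0 0 0 0;0 0 0 0 0 0 10;0 0 0 0 0 0 15;0 0 0 0 0 0 30;0 0 0 0 0 0 50;0 0 0 0 0 0 50;0 0 0.2 0 0 0 50;0 0 0.4 0 0 0 50;0 0 0.4 0 0 0 50;-0.1 -0.1 0.4 0 0 0 60;-0.2 -0.2 0.2 0 0 0 80;-0.2 -0.3 0.1 0 0 0 90;0 -0.3 0 0 0 0 90;0 -0.3 0 0 0 0 90;0 0 0 0 0 0 90;0 0 0 0 0 0 90")

```text
time_s: 14.6
eef_pos: [535.9, -222.2, 320.1]
ee_rot: [0.003, 0.708, 0.706, -0.003]
force: [1.0, -0.2, 0.2]
grip_width: 0.898
grip_force: 0.0
```

```bash
python3 - <<'E'
exec(open("st.py").read())
p=capture("wrist");c=cam(p,s);im=p["pixels"]
print("wrist",[(np.round(b["position"]).tolist(),round(b["confidence"],2),np.round(atz(c,b["position"],50)[:2]).tolist()) for b in boxes_of(p,"dropper_bottle")])
print((proj(c,[[660.4+x,-101+y,90+z] for x,y,z in [(-79,55,69),(-79,-55,69),(64,55,80),(64,-55,80)]])*1.5625).round())
cv2.imwrite("pics/w8.png",cv2.resize(im,(800,600),interpolation=3));np.save("c8.npy",np.array(c,dtype=object),allow_pickle=True)
E
```

```text
[ 535.9 -222.2  320.1] [ 1.  -0.2  0.2] tq [0.02 0.03 0.02] tilt 0.01 yaw -0.19 roll -0.45 14.6
wrist [([233.0, 240.0], 0.71, [506.0, -351.0]), ([298.0, 196.0], 0.66, [605.0, -280.0]), ([254.0, 174.0], 0.64, [539.0, -246.0]), ([288.0, 244.0], 0.63, [591.0, -359.0]), ([182.0, 224.0], 0.62, [429.0, -324.0])]
[[475. -30.]
 [466. 174.]
 [746. -40.]
 [705. 174.]]
```

View pics/w8.png

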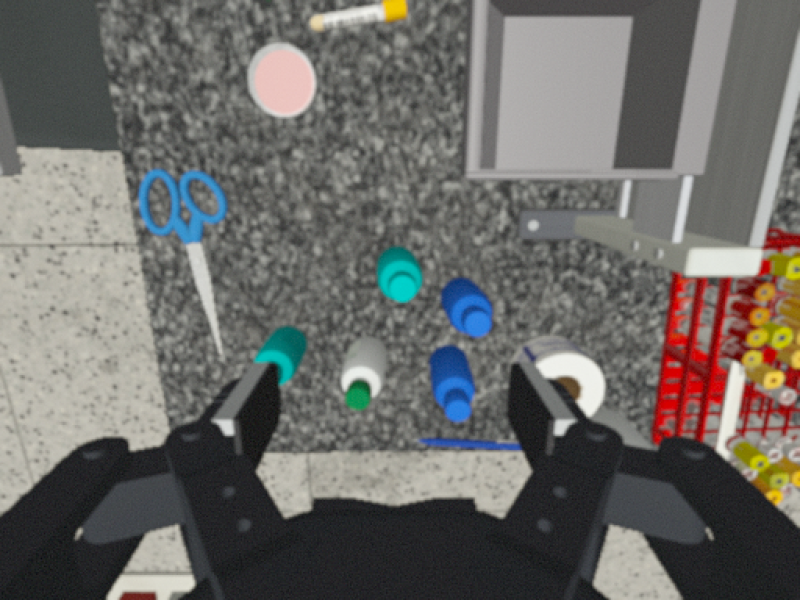

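drive_tool(commands="-0.02 -0.1 0 0 0 -0.154 100;-0.02 -0.1 0 0 0 -0.154 100;-0.02 -0.1 0 0 0 -0.154 100;-0.02 -0.1 0 0 0 -0.154 100;-0.02 -0.1 0 0 0 -0.154 100;-0.02 -0.1 0 0 0 -0.154 100;-0.02 -0.1 0 0 0 -0.154 100;-0.02 -0.1 -0.1 0 0 -0.154 100;-0.02 -0.1 -0.2 0 0 -0.154 100;-0.02 -0.1 -0.2 0 0 -0.154 100;-0.02 -0.1 -0.2 0 0 -0.154 100;-0.02 -0.1 -0.2 0 0 -0.154 100;-0.02 -0.1 -0.2 0 0 -0.154 100;0 0 0 0 0 0 100;0 0 0 0 0 0 100")

```text
time_s: 15.95
eef_pos: [510.5, -350.2, 210.5]
ee_rot: [0.0, 1.0, 0.001, -0.005]
force: [-0.8, -0.4, -0.1]
grip_width: 1.001
grip_force: 0.0
```

```bash
python3 - <<'E'
exec(open("st.py").read())
p=capture("wrist");c=cam(p,s);im=p["pixels"]
h=cv2.cvtColor(im,cv2.COLOR_BGR2HSV);m=cv2.inRange(h,(55,120,40),(78,255,255))
n,l,stt,cen=cv2.connectedComponentsWithStats(m)
for i in range(1,n):
    if stt[i,4]>60: print(stt[i],cen[i],atz(c,cen[i],99),atz(c,cen[i],90))
print([(np.round(b["position"]).tolist(),round(b["confidence"],2),np.round(atz(c,b["position"],50)[:2]).tolist()) for b in boxes_of(p,"dropper_bottle")])
cv2.imwrite("pics/w9.png",cv2.resize(im,(800,600),interpolation=3));print(Rt.round(3))
E
```

```text
[ 510.5 -350.2  210.5] [-0.8 -0.4 -0.1] tq [ 0.03 -0.01 -0.02] tilt -11.09 yaw -89.91 roll -0.58 15.95
[241 182  24  27 525] [252.48761905 195.45142857] [ 504.4909785  -350.34694103   99.        ] [ 501.54964996 -350.38726528   90.        ]
[([261.0, 92.0], 0.94, [593.0, -358.0]), ([236.0, 251.0], 0.9, [422.0, -332.0]), ([252.0, 182.0], 0.87, [503.0, -350.0]), ([156.0, 146.0], 0.86, [541.0, -252.0]), ([180.0, 76.0], 0.65, [607.0, -281.0])]
[[ 1.     0.002 -0.01 ]
 [ 0.002 -1.    -0.   ]
 [-0.01   0.    -1.   ]]
```

View pics/w9.png

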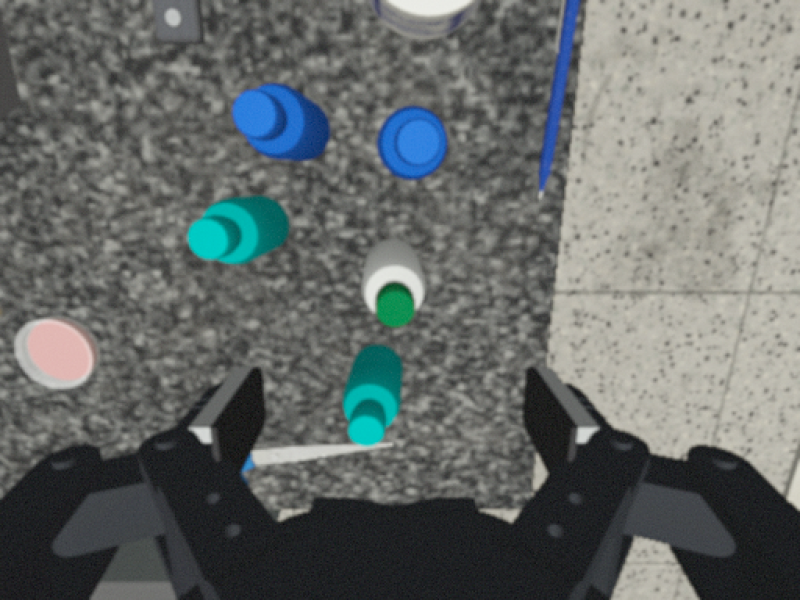

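The white bottle with the green cap at (395,290) is the dropper bottle; its neighbours are all blue or turquoise. I'll descend on it, closing along y where it is clear.

drive_tool(commands="-0.065 0 -0.2 0 -0.013 0 100;0 0 -0.3 0 0 0 100;0 0 -0.3 0 0 0 100;0 0 -0.3 0 0 0 100;0 0 -0.3 0 0 0 100;0 0 -0.14 0 0 0 100;0 0 0 0 0 0 70;0 0 0 0 0 0 58;0 0 0 0 0 0 50;0 0 0 0 0 0 40;0 0 0 0 0 0 40;0 0 0 0 0 0 40;0 0 0 0 0 0 40;0 0 0 0 0 0 40", force=30)

```text
time_s: 17.22
eef_pos: [504.8, -351.6, 59.2]
ee_rot: [0.002, 1.0, -0.001, 0.002]
force: [-0.7, 2.6, 5.2]
grip_width: 0.477
grip_force: 29.7
```

```bash
python3 st.py
```

```text
[ 504.8 -351.6   59.2] [-0.7  2.6  5.2] tq [ 0.39  0.03 -0.03] tilt -117.62 yaw -90.12 roll 0.25 17.2167
```

drive_tool(commands="0 0 0.1 0 0 0 40;0 0 0.2 0 0 0 40;0 0 0.3 0 0 0 40;0 0 0.35 0 0 0 40;0 0 0.35 0 0 0 40;0 0 0.35 0 0 0 40;0 0 0.25 0 0 0 40;0 0 0.15 0 0 0 40;0.05 0.1 0 0 0 0 40;0.15 0.25 0 0 0 0 40;0.2 0.33 0 0 0 0 40;0.22 0.36 0 0 0 0 40;0.22 0.36 0 0 0 0 40;0.22 0.36 0 0 0 0 40;0.2 0.33 0 0 0 0 40;0.15 0.25 0 0 0 0 40;0.1 0.16 0 0 0 0 40;0 0 0 0 0 0 40;0 0 0 0 0 0 40")

```text
time_s: 18.8
eef_pos: [653.9, -101.1, 261.0]
ee_rot: [0.001, 1.0, -0.0, 0.0]
force: [0.5, -0.9, -0.6]
grip_width: 0.472
grip_force: 30.4
```

```bash
python3 st.py
```

```text
[ 653.9 -101.1  261. ] [ 0.5 -0.9 -0.6] tq [-0.05  0.07 -0.03] tilt -113.93 yaw -90.04 roll 0.0 18.8
```

drive_tool(commands="0 0 -0.15 0 0 0 40;0 0 -0.25 0 0 0 40;0 0 -0.25 0 0 0 40;0 0 -0.2 0 0 0 40;0 0 -0.12 0 0 0 40;0 0 -0.05 0 0 0 40;0 0 -0.03 0 0 0 40;0 0 0 0 0 0 40;0 0 0 0 0 0 40")

```text
time_s: 19.55
eef_pos: [654.4, -102.8, 157.9]
ee_rot: [0.001, 1.0, -0.001, 0.002]
force: [0.3, -0.1, -0.5]
grip_width: 0.475
grip_force: 30.5
```

drive_tool(commands="0 0 -0.012 0 0 0 40;0 0 0 0 0 0 40;0 0 0 0 0 0 40")

```text
time_s: 19.8
eef_pos: [654.2, -102.5, 156.0]
ee_rot: [0.001, 1.0, -0.001, 0.001]
force: [-0.6, -0.4, -0.5]
grip_width: 0.478
grip_force: 30.5
```

drive_tool(commands="0 0 -0.015 0 0 0 40;0 0 0 0 0 0 40;0 0 0 0 0 0 40")

```text
time_s: 20.05
eef_pos: [654.0, -102.5, 153.9]
ee_rot: [0.001, 1.0, -0.001, 0.001]
force: [-0.2, -0.1, -1.0]
grip_width: 0.476
grip_force: 30.5
```

drive_tool(commands="0 0 -0.01 0 0 0 40;0 0 0 0 0 0 40;0 0 0 0 0 0 40")

```text
time_s: 20.3
eef_pos: [654.2, -102.5, 153.6]
ee_rot: [0.001, 1.0, -0.001, 0.001]
force: [-1.3, 0.5, 3.4]
grip_width: 0.477
grip_force: 30.8
```

Contact with the floor. I release with small openings so that neither finger pushes the bottle, then lift.

drive_tool(commands="0 0 0 0 0 0 50;0 0 0 0 0 0 54;0 0 0 0 0 0 60;0 0 0 0 0 0 66;0 0 0 0 0 0 66;0 0 0 0 0 0 66;0 0 0.1 0 0 0 66;0 0 0.2 0 0 0 66;0 0 0.3 0 0 0 66;0 0 0.3 0 0 0 66;0 0 0.3 0 0 0 66;-0.3 -0.1 0.2 0 0 0 66;-0.4 -0.1 0 0 0 0 66;-0.4 -0.1 0 0 0 0 66;-0.4 -0.1 0 0 0 0 66;-0.3 -0.1 0 0 0 0 66;0 0 0 0 0 0 66;0 0 0 0 0 0 66")

```text
time_s: 21.8
eef_pos: [473.4, -152.9, 294.4]
ee_rot: [0.001, 1.0, -0.002, 0.002]
force: [0.0, -0.4, 1.1]
grip_width: 0.658
grip_force: 0.0
```

```bash
python3 - <<'E'
exec(open("st.py").read())
for n in ("wrist","scene","top"):
    p=capture(n);c=cam(p,s);im=p["pixels"];cv2.imwrite(f"pics/f_{n}.png",im)
    h=cv2.cvtColor(im,cv2.COLOR_BGR2HSV);m=cv2.inRange(h,(55,110,40),(78,255,255))
    k,l,stt,cen=cv2.connectedComponentsWithStats(m)
    print(n,[(cen[i].round(1).tolist(),int(stt[i,4]),atz(c,cen[i],188)[:2].round(1).tolist()) for i in range(1,k) if stt[i,4]>8])
    print(" bins",[(np.round(b["position"]).tolist(),round(b["confidence"],2)) for b in boxes_of(p,"bin")], "bottle",[(np.round(b["position"]).tolist(),round(b["confidence"],2)) for b in boxes_of(p,"dropper_bottle")])
    print(" pred cap",proj(c,[[654,-102,188]]).round(1),"base",proj(c,[[654,-102,94]]).round(1),"bin ctr",proj(c,[[660,-101,125]]).round(1))
E
```

```text
[ 473.4 -152.9  294.4] [ 0.  -0.4  1.1] tq [-0.03 -0.05 -0.05] tilt -148.63 yaw -90.25 roll 0.18 21.8
wrist [([144.9, 181.4], 255, [483.6, -61.2])]
 bins [([184.0, 34.0], 0.92)] bottle [([327.0, 111.0], 0.93), ([419.0, 65.0], 0.84), ([380.0, 197.0], 0.8), ([355.0, 57.0], 0.65)]
 pred cap [[177.1 -58.6]] base [[200.6  -5.2]] bin ctr [[193.2 -26.3]]
scene [([305.4, 182.6], 53, [651.8, -106.6]), ([227.4, 226.1], 45, [374.8, -133.6])]
 bins [([312.0, 197.0], 0.94)] bottle [([299.0, 265.0], 0.85), ([282.0, 304.0], 0.78), ([338.0, 280.0], 0.72), ([327.0, 263.0], 0.6), ([305.0, 193.0], 0.57)]
 pred cap [[305.1 181.4]] base [[302.9 203.2]] bin ctr [[305.  195.3]]
top [([284.7, 140.3], 51, [651.2, -100.6]), ([244.8, 220.4], 55, [431.4, 10.2])]
 bins [([286.0, 131.0], 0.7)] bottle [([282.0, 143.0], 0.7), ([340.0, 166.0], 0.61), ([364.0, 170.0], 0.58), ([356.0, 225.0], 0.51)]
 pred cap [[285.2 139.3]] base [[282.2 146. ]] bin ctr [[282.8 141.9]]
```

```bash
python3 -c "
from rig import finish_job
print(finish_job())"
```

```text
the job is handed in; nothing more can be done
None
```

The bin hangs level on the rail's free right-hand stretch and the white, green-capped dropper bottle stands upright in it. I touched nothing else, and the job was handed in at about 22 s; I confirmed the bottle's final pose by calculation rather than by eye, as my ten pictures were used.

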